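# Hold a bone cast against the sprung zero plunger of a measuring board

### The job

Take the longer of the two bone casts from the dissecting tray and lay it flat in the channel of the bone measuring board, its single round ball end towards the sprung plunger and the plunger still fully out. Then push the bone along the channel against the plunger until the plunger is fully home against its hard stop, firmly but without forcing it, and finish while still holding it there, bone flat in the channel, so that the class can read its length: do not let go. Leave all the other things where they lie.

Things in the scene. Friction and masses are not known exactly. Their poses are not given: they have to be found in the camera images.
- bone_mid (a point): Centre of the longer bone cast: off-white resin, 90 g, 170 mm long along own x, lying flat, centre 12 mm above its support. +x points to its single ball end (24 mm across); the -x end has two knuckles side by side, 42 mm wide (y), 24 mm high. Round shaft 16 mm thick, bare from x = -40 to 60 mm, its underside 4 mm off the support. Same shape turned over.
- bone_head (a point): Centre of the longer bone's ball end, 73 mm along +x from bone_mid.
- short_bone_mid (a point): Centre of the shorter bone cast, same look and shape but 115 mm long, 14 mm shaft; it lies in the tray too and stays there. The two may lie in either place.
- tray: Fixed cream plastic dissecting tray, 250 x 300 mm (own x, y), walls 26 mm high and 5 mm thick with a 10 mm outward rim, blue pad inside whose top is 8 mm above the table. Origin at the centre of its underside, on the table.
- seat (a point): Where the centre of the longer bone is when it lies flat in the channel of the measuring board and holds the plunger fully home: 12 mm above the channel floor, 32 mm above the table. Own +x runs along the channel to the plunger, y across, z up.
- board: Fixed measuring board, pale wood, 290 x 86 x 10 mm; origin on the table 32 mm under seat, same axes. Channel floor 20 mm up, aluminium rails 6 mm thick to 32 mm up. Knuckle channel x -142..-57, 50 mm wide; ball channel x 15..90 (rails to 65), 36 mm wide; between them an open gap, 10 mm up, where fingers have room beside the shaft. Grey plunger housing x 95..131, 50 mm wide and high.
- plunger_face (a point): Centre of the front of the steel plunger disc (24 mm across), 12 mm above the channel floor; 70 mm ahead (+x) of seat when out, 85 mm when fully home. The ball does not touch it while the bone's centre is more than 15 mm behind seat.
- plunger (a joint): Travel of the plunger towards its housing, m: 0 is out (as the spring leaves it), 0.015 is fully home on the hard stop. The spring pushes back with 3 N at 0 and 6 N at 0.015, and drives the bone back if it is let go.
- forceps: Bystander: steel forceps, 100 mm, lying on the table beside the board, 6 mm high. Origin near its middle on the table.
- scissors: Bystander: small steel scissors, 145 mm. Origin at the pivot, on the table.
- magnifier: Bystander: hand magnifier, 165 mm, black handle, 10 mm high. Origin near the middle of its length.
- pencil: Bystander: yellow pencil, 170 mm. Origin at its middle.
- marker: Bystander: white and blue marker pen, 130 mm. Origin at its middle.
- jar: Bystander: glass jar, 60 mm across, 80 mm high, standing. Origin at the centre of its underside.
Not all that is in view belongs to the job. What is shaped like the part that bears bone_mid but green, orange or turquoise is not meant.

How it is judged:
By the outcome, as a careful person would: the job done as asked, in the order asked, and still so for the second after the job is handed in, while the arm keeps its last pose, push and grip.
It also fails if it takes over 40 s, if anything falls off the work surface, if the arm or the gripper's body presses on something with over 40 N, if the wrist force passes 120 N, or if a joint passes its speed limit or range.

### The arm

A 6-joint arm with a two-finger parallel gripper is mounted at the origin on the work surface. World frame = base frame: x ahead of the robot, y to its left, z up, the work surface at z = 0. Lengths are in mm, angles in rad, forces in N, time in s.
With the tool pointing down it reaches from about 275 to 850 mm from the base axis. Payload 5.2 kg.
Tool frame: the origin (TCP) lies midway between the tips of the shut fingers; the grasp point (between the pads) lies manip.hold_point_z behind it (manip.hold_point_z is the distance from the TCP to the grasp point, in mm); z points along the fingers, y is the direction in which the jaws open and shut (so a half turn about z gives the same grasp; the last joint's range is limited). The gripper opens to 85 mm and grips with 20 to 120 N. Pads are 22 mm wide; open, the fingers measure 114 mm over their backs; the gripper's body (76 mm by 85 mm) begins 54 mm behind the grasp point. The pads swing forward as they close: fully open they stand 13 mm farther back than shut.
Start: joints at [-0.203, 0.259, 1.535, -0, 1.348, -0.203], TCP at [550.005, 0.023, 231.31] pointing down, gripper open.
Joint ranges: [-3.14, 3.14], [-0.91, 2.08], [0.19, 2.58], [-1.22, 4.36], [0.22, 2.71], [-3.12, 3.12]. Speed limits (rad/s): [2.57, 2.57, 3.14, 3.14, 3.14, 3.14].

### API

Orientations are given as [roll, pitch, yaw] about the fixed x, y, z axes, in that order (R = Rz(yaw) Ry(pitch) Rx(roll)).
In Python, from rig import manip gives the robot as it stands. Calls block until the motion is done:
- manip.movep(position, orientation): joint-space move of the TCP to a pose.
- manip.line_to(position, orientation=None, velocity=150, stop_force=None): straight line of the TCP; orientation=None keeps the orientation; velocity is the mean speed in mm/s. With stop_force (N) it stops when the force on the tool has changed by that much, and returns True; else False.
- manip.set_joints(angles): joint-space move.
- manip.move_gripper(opening, strength=None): finger opening in mm; strength is the grip in N (None keeps the last); returns when the fingers have stopped.
- manip.hold(seconds).
- manip.solve_ik(position, orientation): joint angles nearest the present ones, or None.
- manip.get_obs(): the state.
- manip.get_image(name): name is "scene" or "side" or "wrist"; returns the picture (384x512x3 uint8, red, green, blue); there is no depth.
- manip.camera_info(name): a dict with "intrinsics" (3x3 intrinsics, pixels), "distortion" ([k1, k2, p1, p2, k3] as OpenCV has them; the pictures are not rectified), "R" (3x3) and "t" (3): a world point X has camera coordinates R X + t. Camera axes: x right, y down, z forward; pixel columns grow to the right and rows downward; lengths in mm; the calibration is good to about 2 mm. A picture is of the moment at which its call begins: read the wrist's pose just before it. camera_info takes no time and is no camera call; for the wrist camera it gives the pose at the moment of the call.
A pose or a line that the arm cannot do raises manip.PlanningError and nothing moves.
- manip.finish_job(): hands the job in, once; it reports no verdict.
Trained networks look in the newest picture that a camera, given by its name, has taken for a name from the list of things; names that differ only in an ending like _2 or _b are one class to them, and where a whole thing is asked for, a point or a joint stands for the part that bears it (a point fixed in the world has none). Each returns a list of dicts, best first, with "confidence" (0 to 1); they miss things now and then, are a little off and sometimes report something else, mostly with a low value. They report only what shows in the picture. A call takes as long as a camera call. They do not tell look-alikes from the thing itself.
- manip.look_for(camera, query): "position" ([x, y, z] in mm, in world coordinates, good to about 4 mm: the middle of the surface that is visible of it).
The state is a dict: "time": time; "q": joint angles; "qvel": joint speeds; "joint_torque": joint torques, N m; "ee_pos": TCP position; "orientation": TCP orientation; "force": force on the tool from outside, world axes, zero at the start; "moment": the same for the moment, N m; "opening": finger opening in mm.
Only numpy, scipy, OpenCV 4.12 (cv2) and the standard library are available. Lean on these libraries where they do the work, as an engineer would, in place of code of your own. Each camera call takes 0.05 s, during which the arm holds its last target.

## Working session

There is one attempt and no reset: what is moved stays moved. The work goes in short steps, each a Python script; the robot and the scene stay as the last script left them, time stands still between calls to the robot, and variables do not carry over. Pictures are saved under pics/ and viewed, and the job is handed in when it is done.

```bash
ls; mkdir -p pics; python3 - <<'E'
from rig import manip
import cv2, numpy as np
print(manip.hold_point_z, manip.get_obs())
for n in ["scene","side","wrist"]:
    im=manip.get_image(n); cv2.imwrite(f"pics/{n}0.png",im[:,:,::-1])
    for q in ["bone_mid","bone_head","short_bone_mid","board","seat","plunger_face","tray","forceps"]:
        try:
            for d in manip.look_for(n,q)[:3]: print(n,q,np.round(d["position"]),round(d["confidence"],2))
        except Exception as e: print(n,q,e)
    ci=manip.camera_info(n); print(np.round(ci["intrinsics"],1).tolist(),np.round(ci["distortion"],3),np.round(-ci["R"].T@ci["t"]))
print(manip.get_obs()["time"])
E
```

```text
pics
18.700000000000003 {'time': 0.0, 'q': array([-2.02785241e-01,  2.59330922e-01,  1.53608695e+00,  4.06070967e-05,
        1.34799095e+00, -2.02802938e-01]), 'qvel': array([-5.16922086e-04, -5.50758703e-06,  2.10651785e-03, -7.50294046e-04,
        5.12063471e-04, -7.63435838e-05]), 'joint_torque': array([ 1.06436883e-04, -4.46029150e+01, -2.90570551e+01, -7.42485804e-05,
        1.18754001e-02, -2.51378208e-05]), 'ee_pos': array([5.49476939e+02, 1.53462802e-01, 2.30479636e+02]), 'orientation': array([-3.13982168e+00, -4.04580496e-04,  1.57080466e+00]), 'force': array([ 0.4204669 , -0.11813986, -0.21850523]), 'moment': array([-0.0533503 ,  0.02947339,  0.011606  ]), 'opening': 85.58824375471286}
scene bone_mid [464. 138.  25.] 0.79
scene bone_mid [362. -98.  21.] 0.78
scene bone_mid [ 237. -320.   18.] 0.67
scene bone_head [199. 360.  17.] 0.73
scene bone_head [ 235. -319.   18.] 0.73
scene bone_head [462. 141.  27.] 0.66
scene short_bone_mid [470. 274.  24.] 0.44
scene short_bone_mid [ 802. -117.   15.] 0.28
scene board [ 581. -272.   21.] 0.64
scene board [ 578. -350.   33.] 0.5
[... 723 characters left out ...]
 -261.    4.] 0.72
[[415.5, 0.0, 258.8], [0.0, 415.5, 191.9], [0.0, 0.0, 1.0]] [-0.126  0.     0.     0.     0.   ] [  267. -1027.   851.]
wrist bone_mid [448. 141.  28.] 0.83
wrist bone_mid [ 285. -329.   20.] 0.61
wrist bone_mid [365. -87.  20.] 0.59
wrist bone_head [359. -86.  21.] 0.94
wrist bone_head [447. 138.  25.] 0.77
wrist bone_head [ 277. -330.   22.] 0.65
wrist board [ 551. -180.    7.] 0.61
wrist seat [ 550. -184.   11.] 0.74
wrist seat [448. 142.  26.] 0.2
wrist plunger_face [447. 142.  27.] 0.32
wrist tray [465. 117.   8.] 0.8
wrist forceps [ 664. -249.    6.] 0.65
[[274.9, 0.0, 256.7], [0.0, 274.9, 185.8], [0.0, 0.0, 1.0]] [0.023 0.    0.    0.    0.   ] [551.  77. 374.]
1.35
```

View pics/scene0.png

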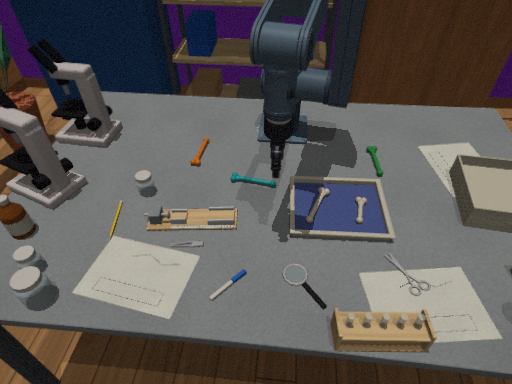

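View pics/side0.png

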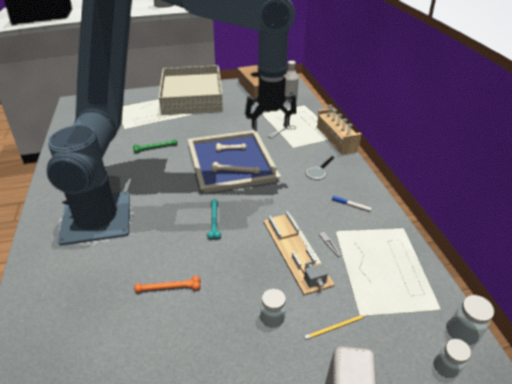

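View pics/wrist0.png

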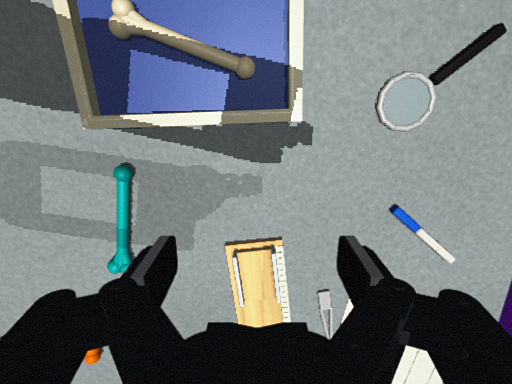

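```bash
cat > h.py <<'E'
from rig import manip
import cv2, numpy as np
def px2w(ci,uv,z):
    p=cv2.undistortPoints(np.array([[uv]],float),np.array(ci["intrinsics"]),np.array(ci["distortion"]))[0,0]
    R=np.array(ci["R"]);t=np.array(ci["t"])
    c=-R.T@t; d=R.T@np.array([p[0],p[1],1.]); return c+d*(z-c[2])/d[2]
def w2px(ci,X):
    R=np.array(ci["R"]);rv=cv2.Rodrigues(R)[0]
    return cv2.projectPoints(np.array(X,float).reshape(-1,3),rv,np.array(ci["t"],float),np.array(ci["intrinsics"]),np.array(ci["distortion"]))[0][:,0]
E
python3 - <<'E'
from h import *
ci=manip.camera_info("wrist")
print([px2w(ci,u,20).round(1).tolist() for u in [(246,68),(120,10),(120,26)]])
im=cv2.imread("pics/side0.png"); 
c=im[120:300,180:350]; cv2.imwrite("pics/side0c.png",cv2.resize(c,None,fx=3.3,fy=3.3,interpolation=cv2.INTER_CUBIC))
im=cv2.imread("pics/scene0.png"); 
c=im[165:245,135:400]; cv2.imwrite("pics/scene0c.png",cv2.resize(c,None,fx=3,fy=3,interpolation=cv2.INTER_CUBIC))
for n in ("scene","side"):
    ci=manip.camera_info(n)
    print(n,w2px(ci,[[464,138,20],[470,274,20],[580,-285,32]]).round())
E
```

```text
[[537.9, 111.9, 20.0], [398.7, 170.0, 20.0], [396.2, 154.5, 20.0]]
scene [[317. 203.]
 [358. 207.]
 [186. 217.]]
side [[234. 168.]
 [229. 147.]
 [305. 247.]]
```

View pics/side0c.png

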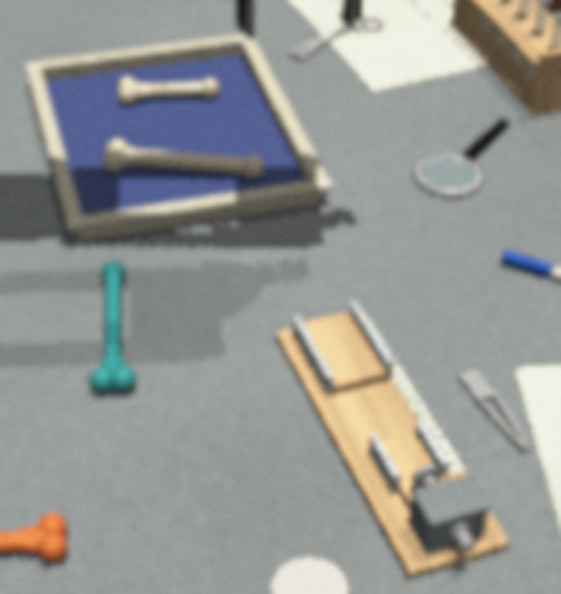

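View pics/scene0c.png

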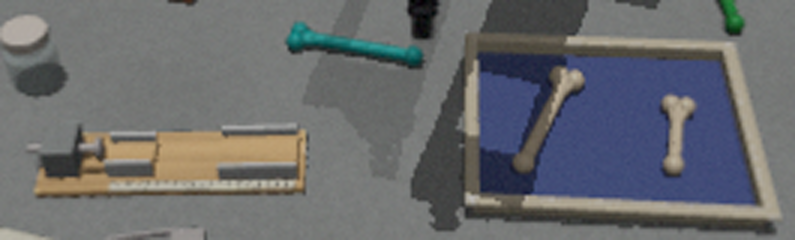

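```bash
python3 - <<'E'
from h import *
import pickle
o=[np.pi,0,np.pi/2]
manip.movep([575,-400,235],o)
ci=manip.camera_info("wrist"); im=manip.get_image("wrist"); cv2.imwrite("pics/w_board.png",im[:,:,::-1]); pickle.dump(ci,open("ci_board.pkl","wb"))
for q in ["board","seat","plunger_face"]:
    for d in manip.look_for("wrist",q)[:2]: print(q,np.round(d["position"]),round(d["confidence"],2))
print(manip.get_obs()["time"],manip.get_obs()["ee_pos"])
manip.movep([465,50,235],o)
ci=manip.camera_info("wrist"); im=manip.get_image("wrist"); cv2.imwrite("pics/w_tray.png",im[:,:,::-1]); pickle.dump(ci,open("ci_tray.pkl","wb"))
for q in ["bone_mid","bone_head","short_bone_mid","tray"]:
    for d in manip.look_for("wrist",q)[:2]: print(q,np.round(d["position"]),round(d["confidence"],2))
print(manip.get_obs()["time"],manip.get_obs()["ee_pos"])
for n in ("board","tray"):
    im=cv2.imread(f"pics/w_{n}.png"); cv2.imwrite(f"pics/w_{n}_b.png",cv2.resize(im,(800,600),interpolation=cv2.INTER_CUBIC))
E
```

```text
board [ 567. -297.   10.] 0.87
seat [ 566. -299.   10.] 0.62
plunger_face [ 577. -362.   38.] 0.73
3.0333 [ 575.70668427 -398.58312545  235.46165864]
bone_mid [ 192. -312.   15.] 0.9
bone_mid [362. -99.  21.] 0.79
bone_head [358. -97.  20.] 0.92
bone_head [ 189. -313.   18.] 0.86
tray [466. 153.  11.] 0.89
4.975 [465.35275165  49.38297346 234.82027623]
```

View pics/w_board_b.png

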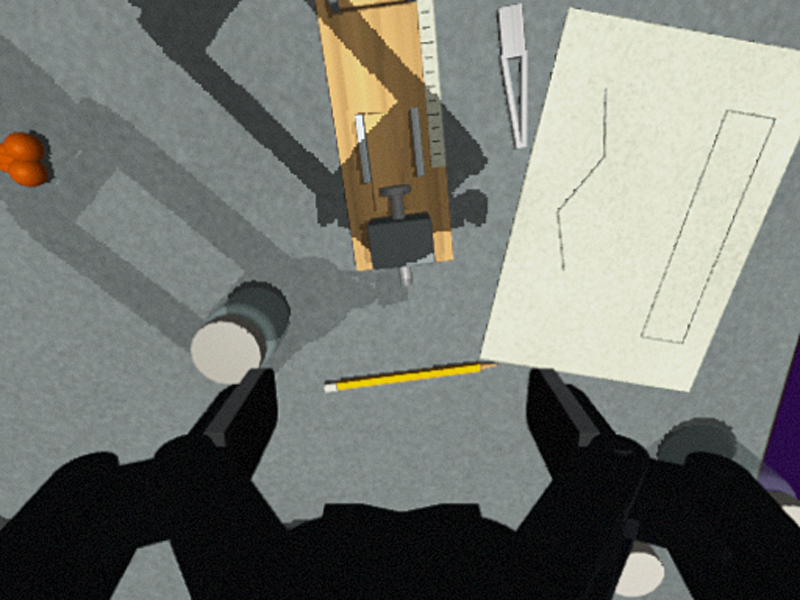

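View pics/w_tray_b.png

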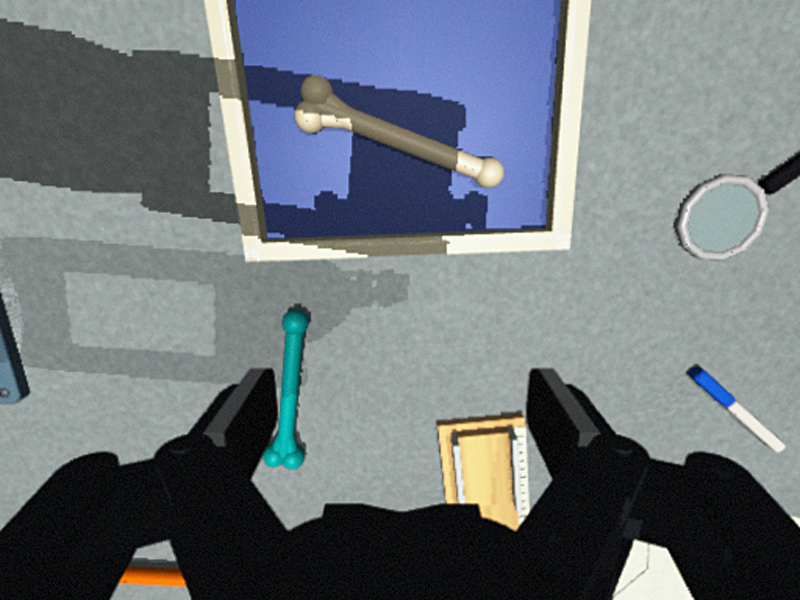

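```bash
python3 - <<'E'
import cv2
im=cv2.imread("pics/w_tray.png"); cv2.imwrite("pics/w_tray_c.png",cv2.resize(im[35:135,175:335],None,fx=5,fy=5,interpolation=cv2.INTER_CUBIC))
im=cv2.imread("pics/w_board.png"); cv2.imwrite("pics/w_board_c.png",cv2.resize(im[0:185,195:300],None,fx=3.2,fy=3.2,interpolation=cv2.INTER_CUBIC))
E
```

```text
(no output)
```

View pics/w_tray_c.png

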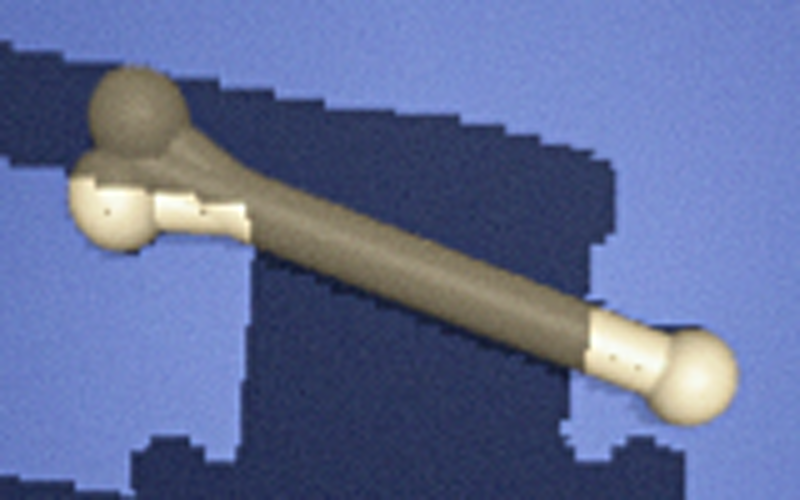

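View pics/w_board_c.png

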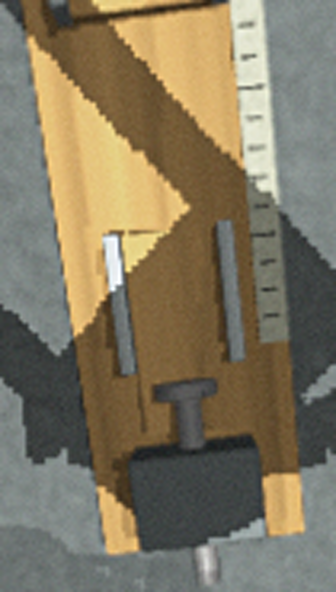

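```bash
cat > fit.py <<'E'
from h import *
import pickle
from scipy.optimize import least_squares
cb=pickle.load(open("ci_board.pkl","rb")); ct=pickle.load(open("ci_tray.pkl","rb"))
f=lambda c,s,o:((c[0]+.5)/s-.5+o[0],(c[1]+.5)/s-.5+o[1])
B=lambda c:f(c,3.2,(195,0)); T=lambda c:f(c,1.5625,(0,0)); C=lambda c:f(c,5,(175,35))
obs=[("L15",cb,B((112,234)),(15,-21,32)),("L65",cb,B((126,375)),(65,-21,32)),("R15",cb,B((224,220)),(15,21,32)),("R65",cb,B((237,360)),(65,21,32)),
("cornL",cb,B((106,553)),(145,-43,10)),("cornR",cb,B((303,535)),(145,43,10)),
("tl",ct,T((438,421)),(-145,-43,10)),("tr",ct,T((523,414)),(-145,43,10)),
("pl",cb,B((186,381)),(70,0,44))]
def X(p,b):
    c,s=np.cos(p[2]),np.sin(p[2]); return [p[0]+c*b[0]-s*b[1],p[1]+s*b[0]+c*b[1],b[2]]
def run(sel):
    r=lambda p:np.concatenate([w2px(o[1],X(p,o[3]))[0]-o[2] for o in sel])
    s=least_squares(r,[575,-290,-np.pi/2],loss="soft_l1"); print(s.x.round(3).tolist()); 
    for o,e in zip(sel,s.fun.reshape(-1,2)): print(o[0],e.round(1).tolist())
    return s.x
if __name__=="__main__":
    run(obs); run(obs[:4]); 
    b=px2w(ct,C((693,375)),20);k1=px2w(ct,C((138,112)),20);k2=px2w(ct,C((115,208)),20)
    k=(k1+k2)/2; print(b.round(1),k1.round(1),k2.round(1),"len",np.linalg.norm(b-k),np.linalg.norm(k1-k2)); d=(b-k)/np.linalg.norm(b-k); print("mid",(b-73*d).round(1),((b+k)/2).round(1),"yaw",np.degrees(np.arctan2(d[1],d[0])))
E
python3 fit.py
```

```text
[562.59, -273.979, -1.454]
L15 [-1.1, -1.1]
L65 [0.5, -1.0]
R15 [-0.2, -1.2]
R65 [0.1, -0.4]
cornL [0.2, 3.3]
cornR [0.5, 2.1]
tl [-0.1, 5.2]
tr [0.9, 4.2]
pl [-0.8, -0.0]
[563.027, -275.014, -1.462]
L15 [-0.8, -0.3]
L65 [0.5, -0.2]
R15 [0.1, -0.0]
R65 [0.0, 0.7]
[537.5 113.3  20. ] [402.2 173.1  20. ] [395.3 152.1  20. ] len 147.21876330705615 22.13143319002314
mid [468.7 137.8  20. ] [468.1 138.   20. ] yaw -19.54840958490362
```

```bash
python3 - <<'E'
from h import *
import fit
s=[(n,c,p,(b[0]-5 if abs(b[0])==145 else b[0],b[1],b[2])) for n,c,p,b in fit.obs]
p=fit.run(s)
yaw=np.radians(160.5); o=[np.pi,0,yaw]
manip.move_gripper(48,60)
manip.movep([459,141.3,90],o)
print(manip.line_to([459,141.3,10.5],o,velocity=100,stop_force=8))
ob=manip.get_obs(); print(ob["ee_pos"],ob["force"],ob["time"])
im=manip.get_image("wrist"); cv2.imwrite("pics/w_g1.png",im[:,:,::-1])
im=manip.get_image("side"); cv2.imwrite("pics/s_g1.png",cv2.resize(im[100:220,150:310,::-1],None,fx=5,fy=5))
E
```

```text
[562.811, -274.617, -1.455]
L15 [-0.9, -0.5]
L65 [0.7, -0.5]
R15 [0.0, -0.6]
R65 [0.2, 0.2]
cornL [-0.2, 0.3]
cornR [0.3, -0.9]
tl [-0.2, 2.8]
tr [1.0, 1.8]
pl [-0.7, 0.5]
False
[459.57900156 141.26871454  11.01909832] [-0.45252576 -0.02187653  0.42878917] 7.35
```

View pics/w_g1.png

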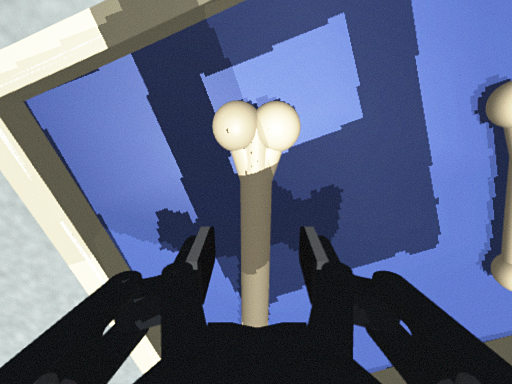

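View pics/s_g1.png

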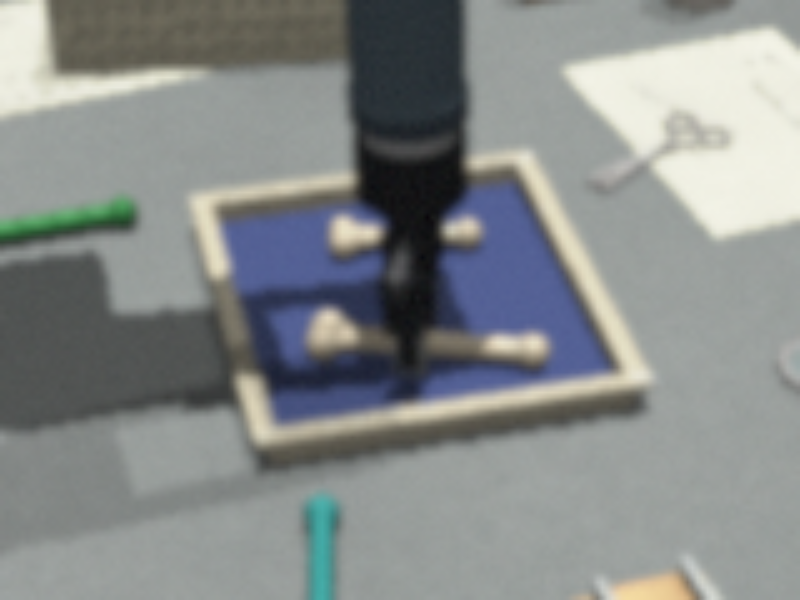

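```bash
python3 - <<'E'
from h import *
import pickle
print(manip.move_gripper(10,60)); ob=manip.get_obs(); print(ob["opening"],ob["ee_pos"],ob["orientation"],ob["force"],ob["time"])
ci=manip.camera_info("wrist");im=manip.get_image("wrist"); cv2.imwrite("pics/w_g2.png",im[:,:,::-1]);pickle.dump((ci,ob),open("ci_g2.pkl","wb"))
manip.line_to([459,141.3,110],velocity=120)
ob=manip.get_obs(); print(ob["opening"],ob["ee_pos"],ob["force"],ob["moment"],ob["time"])
ci=manip.camera_info("wrist");im=manip.get_image("wrist"); cv2.imwrite("pics/w_g3.png",im[:,:,::-1]);pickle.dump((ci,ob),open("ci_g3.pkl","wb"))
a=cv2.imread("pics/w_g2.png")[80:230,180:330];b=cv2.imread("pics/w_g3.png")[80:230,180:330]
cv2.imwrite("pics/g23.png",cv2.resize(np.hstack([a,b]),(800,400),interpolation=cv2.INTER_CUBIC))
im=manip.get_image("side"); cv2.imwrite("pics/s_g3.png",cv2.resize(im[60:220,150:360,::-1],None,fx=3.8,fy=3.75))
E
```

```text
False
14.172261154225165 [459.28457246 141.34087511  10.97418   ] [3.14135326e+00 7.36280045e-04 2.80156824e+00] [-1.76728327  0.03159976  6.03700156] 7.8583
13.653140052546975 [458.34433304 141.24613685 109.26404861] [ 0.41329032  0.67576854 -1.09507181] [ 0.05360169  0.0079299  -0.02094108] 8.8917
```

View pics/g23.png

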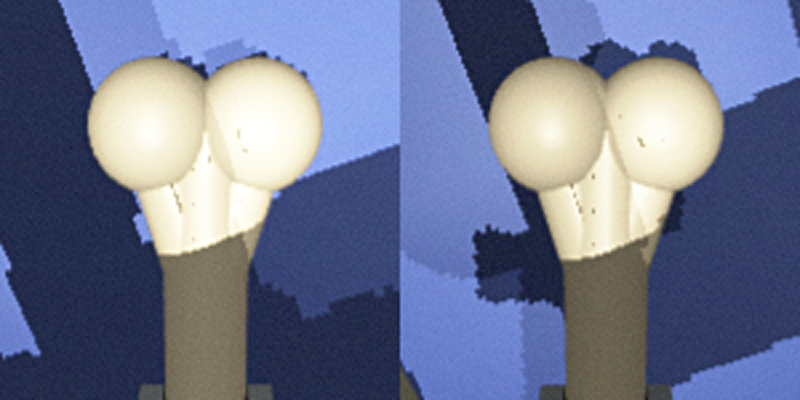

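View pics/s_g3.png

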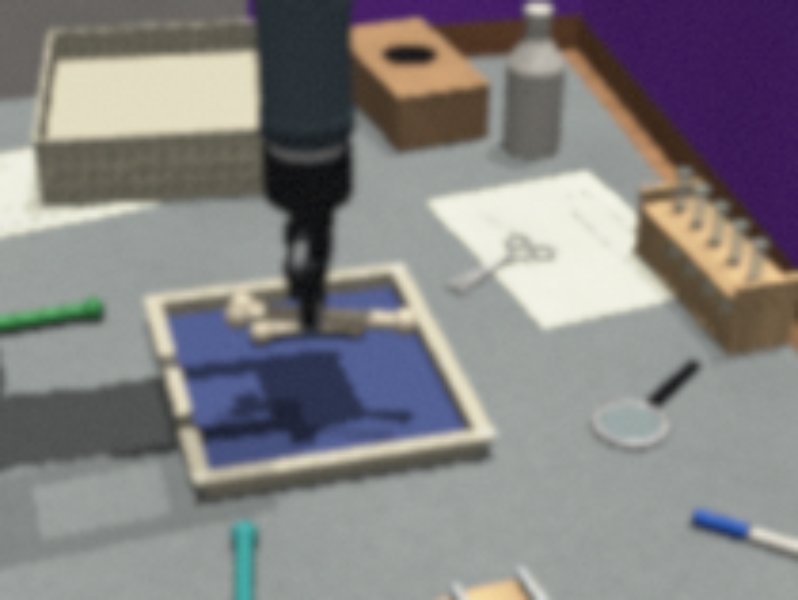

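```bash
python3 - <<'E'
from h import *
import pickle
from scipy.spatial.transform import Rotation as R
for n,z in(("g2",20),("g3",20+98.3)):
    ci,ob=pickle.load(open(f"ci_{n}.pkl","rb"))
    u0=0 if n=="g2" else 400
    P=[]
    for c in ((147,124),(263,124)) if n=="g2" else ((548,124),(664,124)):
        P.append(px2w(ci,((c[0]-u0+.5)/2.6667-.5+180,(c[1]+.5)/2.6667-.5+80),z))
    P=np.array(P); T=R.from_euler("xyz",ob["orientation"]).as_matrix()
    L=(P-ob["ee_pos"])@T; print(n,P.round(1).tolist(),"tool:",L.round(1).tolist(),L.mean(0).round(1),"skew deg",np.degrees(np.arctan2(L[1,0]-L[0,0],L[1,1]-L[0,1])))
for y in (96.3,):
    print(manip.solve_ik([562,-245,25],[np.pi,0,np.radians(y)]))
E
```

```text
g2 [[395.7, 153.3, 20.0], [402.6, 172.9, 20.0]] tool: [[64.0, -9.9, -9.1], [64.0, 10.8, -9.1]] [64.   0.5 -9.1] skew deg 0.06386853358327861
g3 [[394.8, 153.4, 118.3], [401.7, 173.0, 118.3]] tool: [[63.9, -9.8, -8.9], [64.0, 11.0, -9.0]] [64.   0.6 -8.9] skew deg 0.06542275091022424
[-0.59282781  0.56882158  1.61014649  0.          0.96262458 -0.70278355]
```

```bash
cat >> h.py <<'E'
BP=np.array([562.9,-274.8,-1.458])
def tcp(bx,by,bz,p=BP):  # TCP for bone_mid at board x,y and world z bz
    x=bx-9; y=by-0.5; c,s=np.cos(p[2]),np.sin(p[2])
    return [p[0]+c*x-s*y,p[1]+s*x+c*y,bz-9.0],[np.pi,0,p[2]+np.pi]
def W(b,p=BP):
    c,s=np.cos(p[2]),np.sin(p[2]); return [p[0]+c*b[0]-s*b[1],p[1]+s*b[0]+c*b[1],b[2]]
E
python3 - <<'E'
from h import *
import pickle
P,o=tcp(-24,0,110); manip.movep(P,o)
P,o=tcp(-24,0,58); manip.line_to(P,o,velocity=100)
ob=manip.get_obs(); print(P,o,ob["ee_pos"],ob["orientation"],ob["force"],ob["time"])
for n in ("wrist","side","scene"):
    ci=manip.camera_info(n);im=manip.get_image(n)[:,:,::-1].copy(); cv2.imwrite(f"pics/h_{n}.png",im); pickle.dump((ci,ob),open(f"ci_h_{n}.pkl","wb"))
    if n=="wrist": c=cv2.resize(im,(800,600),interpolation=cv2.INTER_CUBIC)
    elif n=="side": c=cv2.resize(im[190:310,240:360],(600,600),interpolation=cv2.INTER_CUBIC)
    else: c=cv2.resize(im[170:250,130:250],(800,533),interpolation=cv2.INTER_CUBIC)
    cv2.imwrite(f"pics/h_{n}_c.png",c)
E
```

```text
[np.float64(558.6887866771541), np.float64(-242.06598585035002), 49.0] [3.141592653589793, 0, np.float64(1.6835926535897932)] [ 559.05777026 -241.91495755   49.28949141] [3.14123133e+00 2.90335166e-04 1.68413441e+00] [ 0.78396815 -0.1991788  -0.29830947] 11.125
```

View pics/h_wrist_c.png

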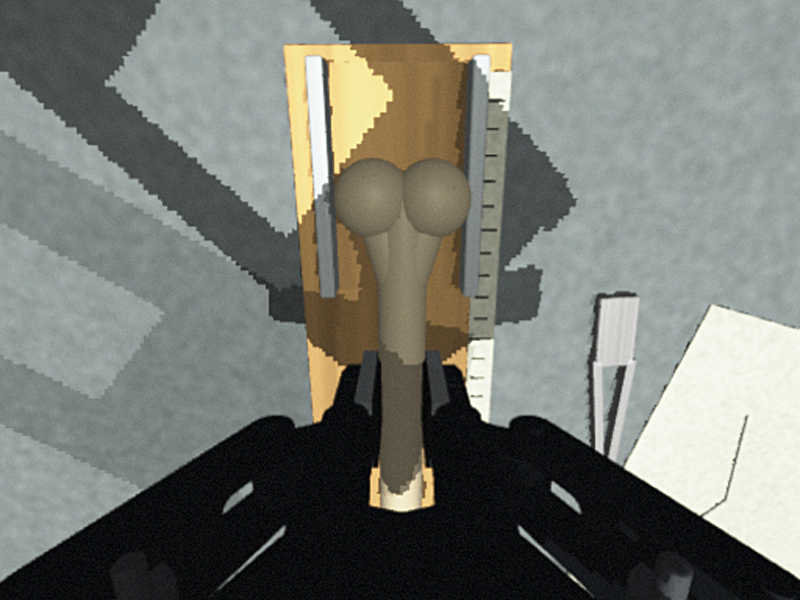

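View pics/h_side_c.png

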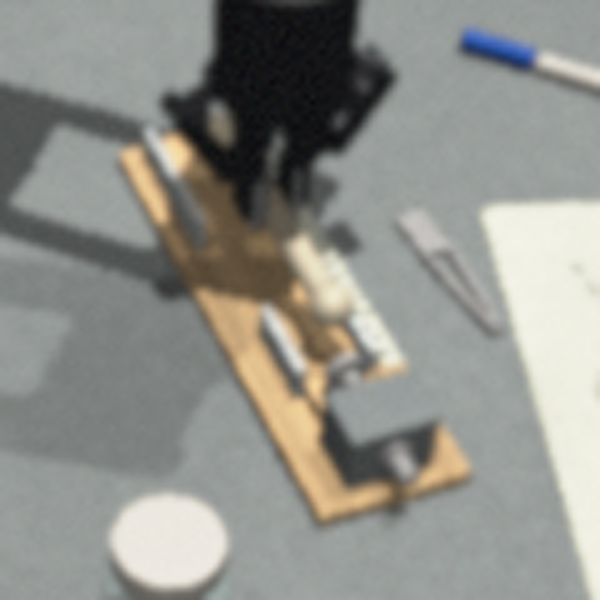

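View pics/h_scene_c.png

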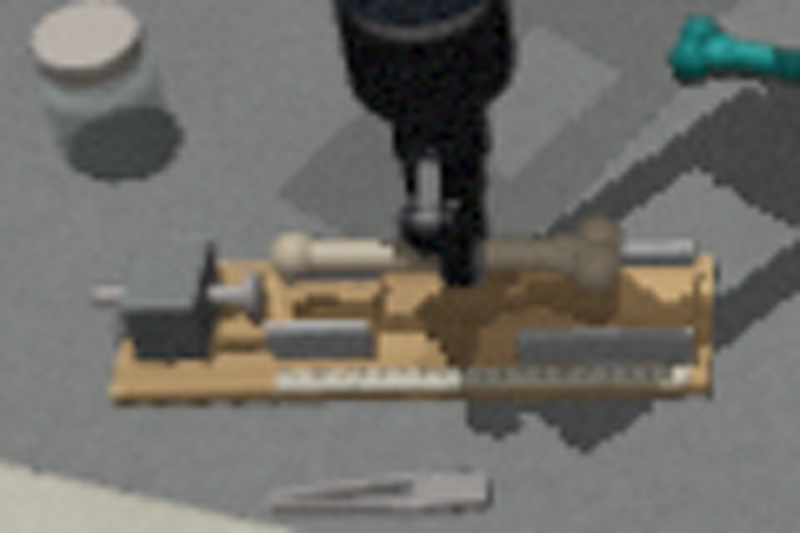

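```bash
python3 - <<'E'
from h import *
im=cv2.imread("pics/h_wrist.png"); cv2.imwrite("pics/hw_c.png",cv2.resize(im[25:200,175:335],None,fx=3.4,fy=3.4,interpolation=cv2.INTER_CUBIC))
import pickle
ci,_=pickle.load(open("ci_h_wrist.pkl","rb"))
for b in [(x,y,z) for x in(-142,-57) for y in (-31,-25,25,31) for z in (32,)]+[(-150,-43,10),(-150,43,10)]:
    u=w2px(ci,W(b))[0]; print(b,(((u-[175,25])+.5)*3.4-.5).round(0))
E
```

```text
(-142, -31, 32) [72. 31.]
(-142, -25, 32) [111.  32.]
(-142, 25, 32) [440.  32.]
(-142, 31, 32) [479.  32.]
(-57, -31, 32) [103. 562.]
(-57, -25, 32) [137. 562.]
(-57, 25, 32) [414. 562.]
(-57, 31, 32) [447. 562.]
(-150, -43, 10) [25.  7.]
(-150, 43, 10) [527.   8.]
```

View pics/hw_c.png

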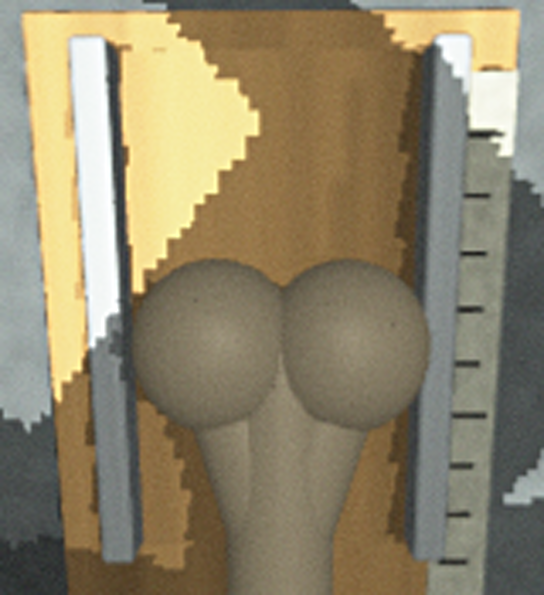

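```bash
sed -i 's/-1.458\])/-1.4515])/' h.py; python3 - <<'E'
from h import *
import pickle
P,o=tcp(-24,-0.2,50); manip.line_to(P,o,velocity=60)
o0=manip.get_obs(); 
P,o=tcp(-24,-0.2,31.2); print(manip.line_to(P,o,velocity=40,stop_force=5))
ob=manip.get_obs(); print(P,ob["ee_pos"],o0["force"],ob["force"],ob["time"])
for n in ("wrist","side","scene"):
    ci=manip.camera_info(n);im=manip.get_image(n)[:,:,::-1].copy(); cv2.imwrite(f"pics/p_{n}.png",im); pickle.dump((ci,ob),open(f"ci_p_{n}.pkl","wb"))
    if n=="wrist": c=cv2.resize(im,(800,600),interpolation=cv2.INTER_CUBIC)
    elif n=="side": c=cv2.resize(im[190:310,240:360],(600,600),interpolation=cv2.INTER_CUBIC)
    else: c=cv2.resize(im[190:240,140:245],(800,381),interpolation=cv2.INTER_CUBIC)
    cv2.imwrite(f"pics/p_{n}_c.png",c)
E
```

```text
True
[np.float64(558.2775275193451), np.float64(-242.11785276078714), 22.2] [ 558.11954686 -242.01351614   23.03376823] [-0.23884302 -0.05497769 -1.30110869] [-0.97312402  0.10976217  4.14506982] 12.0167
```

View pics/p_wrist_c.png

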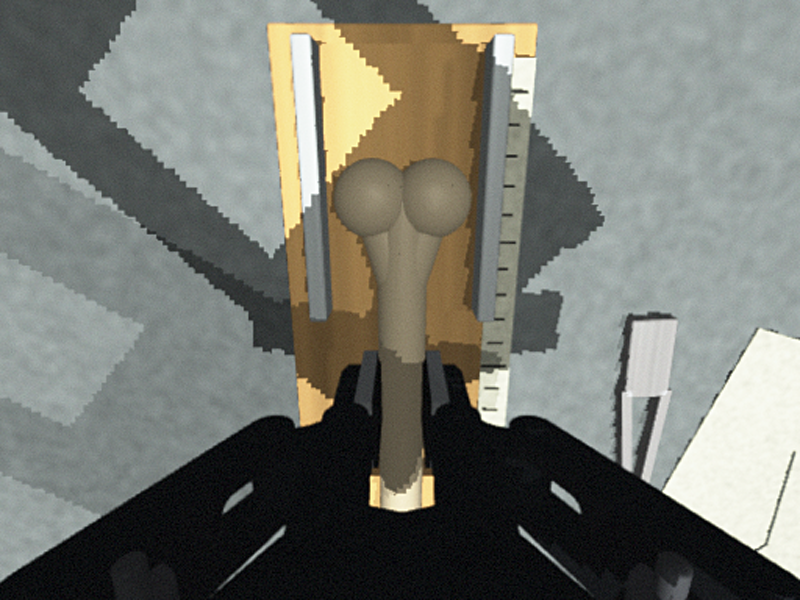

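View pics/p_side_c.png

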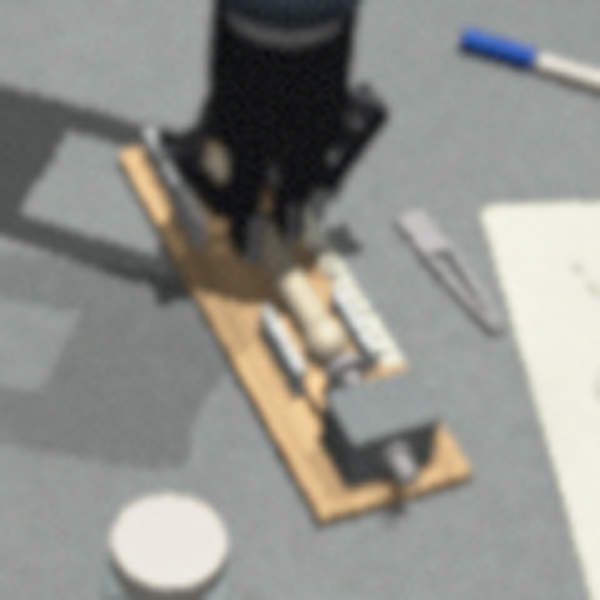

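View pics/p_scene_c.png

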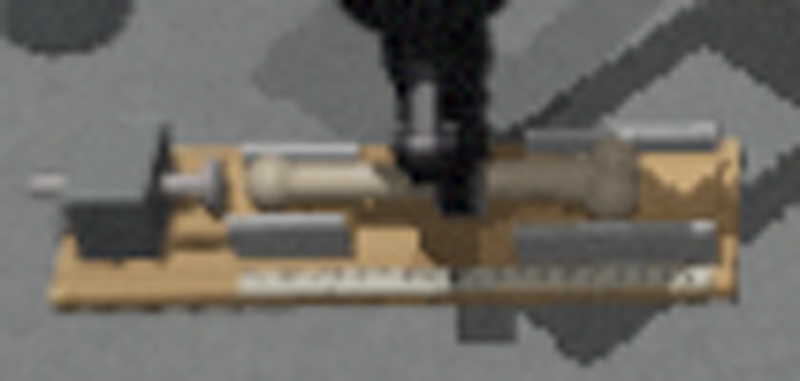

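```bash
python3 - <<'E'
from h import *
u=np.array([np.cos(BP[2]),np.sin(BP[2])])
def st(tag):
    ob=manip.get_obs(); d=ob["ee_pos"][:2]-BP[:2]
    print(tag,"bx",round(d@u+9,2),"by",round(d@[-u[1],u[0]]+.5,2),"z",round(ob["ee_pos"][2],2),"F",round(ob["force"][:2]@u,2),round(ob["force"][:2]@[-u[1],u[0]],2),round(ob["force"][2],2),"op",round(ob["opening"],2),"t",round(ob["time"],2),"vert moment",ob["moment"].round(2))
manip.hold(0.3); st("start")
for bx in (-18,-12,-6,-3):
    P,o=tcp(bx,-0.2,31.9); r=manip.line_to(P,o,velocity=25,stop_force=12); st((bx,r))
    if r: break
im=manip.get_image("scene")[:,:,::-1]; cv2.imwrite("pics/q_scene_c.png",cv2.resize(im[190:240,140:245],(800,381),interpolation=cv2.INTER_CUBIC))
E
```

```text
start bx -24.13 by -0.37 z 23.02 F -0.31 0.08 5.34 op 13.94 t 12.47 vert moment [0.07 0.1  0.03]
(-18, False) bx -18.07 by 0.04 z 23.02 F -2.11 0.19 3.79 op 13.26 t 12.88 vert moment [0.32 0.02 0.02]
(-12, False) bx -13.0 by -0.2 z 22.99 F -4.63 -0.25 6.6 op 13.45 t 13.27 vert moment [0.83 0.08 0.05]
(-6, False) bx -7.97 by -0.27 z 22.97 F -8.99 -0.59 7.51 op 13.92 t 13.66 vert moment [1.17 0.1  0.07]
(-3, False) bx -5.28 by -0.32 z 22.96 F -7.55 0.25 8.1 op 13.46 t 13.93 vert moment [1.37 0.11 0.06]
```

View pics/q_scene_c.png

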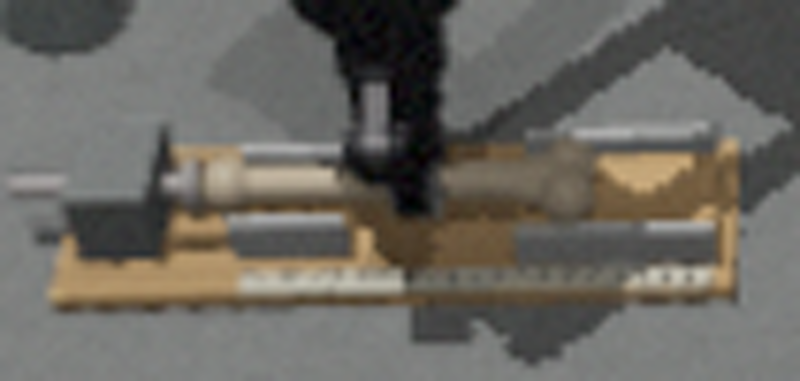

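```bash
cat >> h.py <<'E'
u=np.array([np.cos(BP[2]),np.sin(BP[2])])
def st(tag):
    ob=manip.get_obs(); d=ob["ee_pos"][:2]-BP[:2]
    print(tag,"bx",round(d@u+9,2),"by",round(d@[-u[1],u[0]]+.5,2),"z",round(ob["ee_pos"][2],2),"F",round(ob["force"][:2]@u,2),round(ob["force"][:2]@[-u[1],u[0]],2),round(ob["force"][2],2),"op",round(ob["opening"],2),"t",round(ob["time"],2))
    return d@u+9, -(ob["force"][:2]@u)
E
python3 - <<'E'
from h import *
for bx in np.arange(-1.5,6.1,1.0):
    P,o=tcp(bx,-0.2,32.1); r=manip.line_to(P,o,velocity=15,stop_force=12); manip.hold(0.15); b,F=st((bx,r))
    if r or F>13: break
im=manip.get_image("scene")[:,:,::-1]; cv2.imwrite("pics/r_scene_c.png",cv2.resize(im[190:240,140:245],(800,381),interpolation=cv2.INTER_CUBIC))
im=manip.get_image("wrist")[:,:,::-1]; cv2.imwrite("pics/r_wrist.png",im)
E
```

```text
(np.float64(-1.5), False) bx -4.0 by -0.4 z 22.96 F -8.91 0.62 7.12 op 13.99 t 14.38
(np.float64(-0.5), False) bx -3.3 by -0.4 z 22.95 F -8.93 0.56 8.02 op 13.36 t 14.78
(np.float64(0.5), False) bx -2.46 by -0.4 z 22.97 F -10.28 -0.03 8.96 op 13.45 t 15.18
(np.float64(1.5), False) bx -1.55 by -0.39 z 22.98 F -10.09 1.04 8.73 op 13.8 t 15.57
(np.float64(2.5), False) bx -0.65 by -0.41 z 22.96 F -10.73 0.78 8.77 op 14.02 t 15.97
(np.float64(3.5), False) bx 0.2 by -0.42 z 22.95 F -11.89 -0.43 9.37 op 13.73 t 16.38
(np.float64(4.5), False) bx 1.02 by -0.45 z 22.94 F -11.51 0.52 9.83 op 13.52 t 16.77
(np.float64(5.5), False) bx 1.04 by -0.46 z 22.92 F -14.18 0.84 10.68 op 13.48 t 17.18
```

View pics/r_scene_c.png

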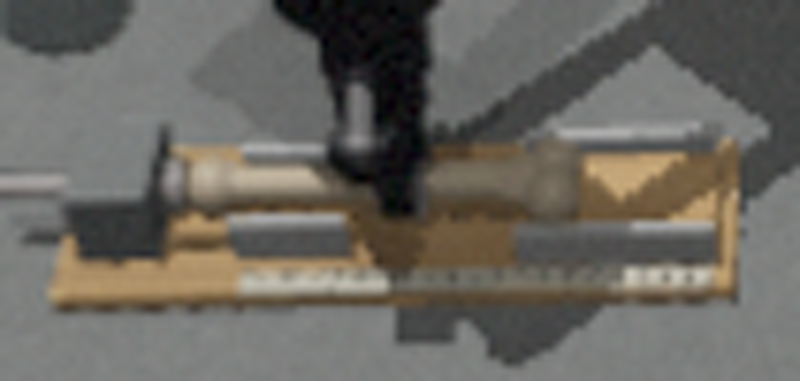

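View pics/r_wrist.png

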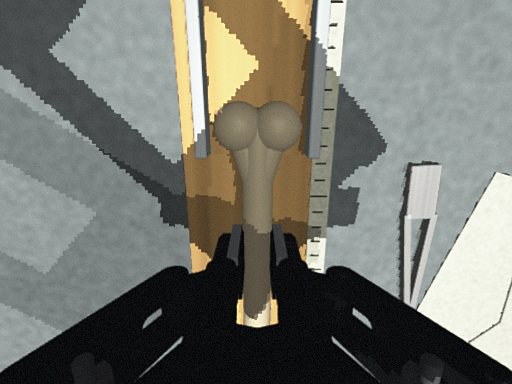

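```bash
python3 - <<'E'
from h import *
P,o=tcp(6.5,-0.2,32.1); r=manip.line_to(P,o,velocity=10,stop_force=12); manip.hold(0.3); st(r)
manip.hold(0.5); st("held")
im=manip.get_image("scene")[:,:,::-1]; cv2.imwrite("pics/f_scene_c.png",cv2.resize(im[190:240,140:245],(800,381),interpolation=cv2.INTER_CUBIC))
im=manip.get_image("side")[:,:,::-1]; cv2.imwrite("pics/f_side_c.png",cv2.resize(im[190:310,240:360],(600,600),interpolation=cv2.INTER_CUBIC))
E
```

```text
False bx 1.12 by -0.46 z 22.92 F -16.11 1.82 11.05 op 13.56 t 17.82
held bx 1.12 by -0.46 z 22.91 F -16.96 1.88 11.54 op 13.8 t 18.32
```

View pics/f_scene_c.png

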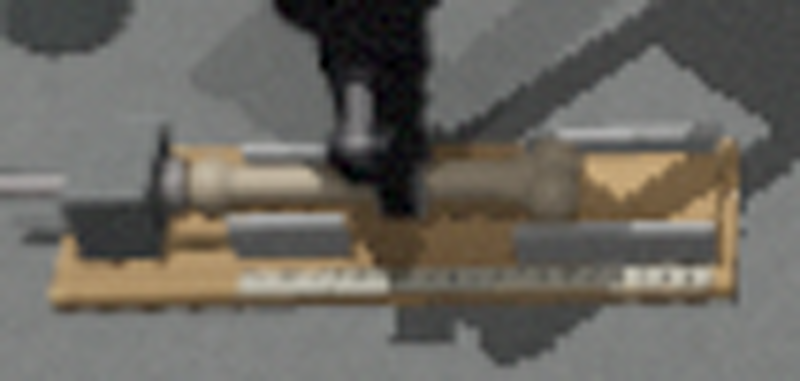

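View pics/f_side_c.png

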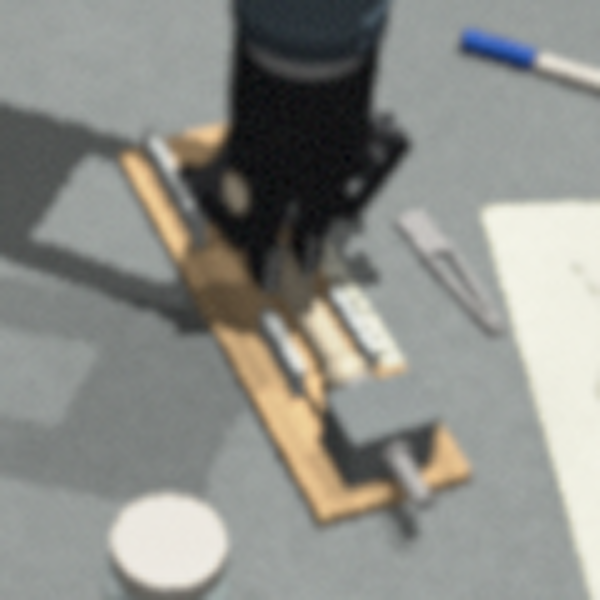

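```bash
python3 - <<'E'
from h import *
manip.finish_job()
E
```

```text
the job is handed in; nothing more can be done
```

The longer bone is lying flat in the measuring board's channel, ball end against the plunger. The plunger is held at its hard stop, and I handed the job in at about 18 s with the gripper still holding.

I chose the long bone in the tray over the short one beside it because its ball and knuckle centres measured about 147 mm apart, matching the 170 mm cast. I gripped it by the shaft about 9 mm towards the knuckles from its middle, and set it down with the ball about 9 mm short of the plunger. I then pushed along the channel in small steps.

- **Hard stop:** the bone stopped about 1.1 mm past my estimate of the seat, which is within the camera calibration error. Two further 1 mm steps moved it only 0.1 mm, while the push force rose from 11.5 to about 17 N.
- **Flatness and grip:** touchdown came within 0.1 mm of the height expected for a bone lying flat. The wrist picture taken when it reached the stop showed no slip, with the knuckles in the same place relative to the gripper as at the grasp.
- **Less certain:** the plunger travel was not measured directly. I judged it from the force, the arm position and the scene picture. The downward force crept up to about 11 N during the push, so part of the 17 N is friction on the channel floor.
- **Other objects:** I saw nothing else move in the pictures, but I did not check each item separately at the end.

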